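# Load the empty nest and index the press dial

## Robot

A 7-joint arm with a two-finger parallel gripper is mounted at the origin on the work surface. World frame = base frame: x ahead of the robot, y to its left, z up, the work surface at z = 0. Lengths are in mm, angles in rad, forces in N, time in s.
With the tool pointing down it reaches from about 400 to 875 mm from the base axis. Payload 4.4 kg.
Tool frame: the origin (TCP) lies at the very end of the fingers, on their centre line; the grasp point (between the pads) lies 19 mm behind it; z points along the fingers, y is the line along which they close (so a half turn about z gives the same grasp; the last joint's range is limited). The gripper opens to 85 mm and grips with 20 to 120 N. Pads are 22 mm wide; open, the fingers measure 114 mm over their backs; the gripper's body (76 mm by 85 mm) begins 54 mm behind the grasp point. The pads swing forward as they close: fully open they stand 13 mm farther back than shut.
Start: joints at [-1.352, 0.628, 0.038, 1.517, -0.027, 0.996, -0.02], TCP at [182.602, 623.839, 201.113] pointing down, gripper open.
Joint ranges: [-3.06, 3.06], [-0.37, 2.12], [-1.25, 1.32], [0.18, 2.47], [-1.1, 4.24], [0.23, 1.98], [-2.94, 2.94]. Speed limits (rad/s): [2.57, 2.57, 3.14, 3.14, 3.14, 3.14, 3.14].

## Interface

Orientations are given as [roll, pitch, yaw] about the fixed x, y, z axes, in that order (R = Rz(yaw) Ry(pitch) Rx(roll)).
In Python, from cell import status, get_image, ctrl, models gives the robot as it stands.
- The arm moves only by the shell command python3 -m handwheel 'ROWS' [OPENING]. ROWS is JSON, a list of rows, each an object with "delta_pos": the shift along the world's x, y, z in cm, a list of three; "yaw": the turn about the world's z in rad. A call has 1 to 10 rows; each row shifts and turns the commanded pose from where the row before left it; what a row does not reach is not made up. A row lasts 1/12 s, in which the tool goes at most 41.7 mm and 7.16 degrees, less where a joint would pass 70% of its speed; a pose out of reach is approached as far as the arm can. A call is refused whole if a number of a shift passes 4.17 or a number of a turn 0.125, either way. A call with a gripper value outside its range is refused whole. OPENING is the opening, from -1 (shut) to 1 (fully open), set as the call begins (- or left out, the last holds). The fingers move at their own pace and stop on an object; the grip force is fixed at half the most. Time passes only in rows, so rows that do not move let the fingers close. It gives the time, the measured TCP pose, the force, the opening and the grip force at its end, in the units of the state.
- status.read_state(): the state, without advancing time (a new reading comes with each control period).
- get_image(name): name is "scene" or "top"; returns a dict with "color" (384x512x3 uint8, red, green, blue), "z_map" (384x512 float32, mm along the optical axis (not along the pixel's ray), 0 where there is no reading), "fx", "fy", "cx", "cy" (pixels), "position" and "rotation" of the camera in the world. Camera axes: x right, y up, looking along -z (the intrinsics and any distortion apply to the point x, -y, -z); pixel columns grow to the right and rows downward; lengths in mm; the calibration is good to about 2 mm. A picture is of the moment at which its call begins.
- ctrl.finish_job(): hands the job in; it is judged then, once.
Trained networks look in a picture, given as the dict that the camera call returned (one of the last four; its "shot" number tells which), for a name from the list of things; names that differ only in an ending like _2 or _b are one class to them, and where a whole thing is asked for, a point or a joint stands for the part that bears it (a point fixed in the world has none). Each returns a list of dicts, best first, with "score" (0 to 1); they miss things now and then, are a little off and sometimes report something else, mostly with a low value. They report only what shows in the picture. A call takes as long as a camera call. They do not tell look-alikes from the thing itself.
- models.boxes_of(picture, name): "rect" ([left, top, right, bottom] in pixels, round what is visible of it).
The state is a dict: "clock": time; "qpos": joint angles; "qd": joint speeds; "tau": joint torques, N m; "eef_pos": TCP position; "tool_rot": TCP orientation; "force": force on the tool from outside, world axes, zero at the start; "torque": the same for the moment, N m; "width": finger opening in mm; "gripper_force": force on a finger pad.
Only numpy, scipy, OpenCV 4.12 (cv2) and the standard library are available. Lean on these libraries where they do the work, as an engineer would, in place of code of your own. Each camera call takes 0.05 s, during which the arm holds its last target. There are 200 camera calls.

## Task

One nest of the press's five-place dial is empty: take the short spare bearing housing from the green mat (not the longer one), set it gently and flat into that nest and let go of it. Then turn the dial, either way round, until the newly loaded nest stands under the press ram and the dial has clicked into its detent, and leave it there. Leave the longer housing and the brass bush on the mat where they are.

Things in the scene. Friction and masses are not known exactly. Their poses are not given: they have to be found in the camera images.
- press: Blue bench press with the dial, bolted down. Origin on the bench below the dial's axis, z up. Column 70 x 60 mm, 320 mm high, 205 mm from the axis towards the press's -y. A 36 mm wide arm, underside 220 mm above the bench, reaches from it to 70 mm from the axis and holds the ram (32 mm dia sleeve, lower end 163 mm above the bench). Hand lever behind the column, not used.
- dial (a joint): Angle of the dial, rad, counter-clockwise positive seen from above. At 0 (or 2 pi) the empty nest is under the ram. Five sprung rest positions at multiples of 1.257 (72 deg); let go within about 25 deg of one, it snaps into it; it can start hung up midway between two. It turns past the detents either way, at a push of about 5 N on a peg.
- hub (a point): Centre of the dial, on the top of its plate; x axis to the empty nest, z up. The dial is a steel plate 290 mm dia, top 75 mm above the bench. Five nests lie at 85 mm radius, 72 deg apart, length radial; four hold housings like the spare, gripped fast, tops 46 mm above the plate. A peg stands midway between each two nests. Hub cap here 60 mm dia, 20 mm high.
- nest (a point): Centre of the floor of the empty nest (on the dial's plate top), x axis radially outwards along the nest's length, z up. The nest is an open-topped rectangular frame, inside 82 x 40 mm, walls 6 mm thick and 12 mm high.
- peg (a point): Centre of the black ball (28 mm dia) on top of the peg next to the empty nest, 36 deg counter-clockwise from it, at 125 mm from the dial's axis. Peg stem 14 mm dia; ball centre 50 mm above the plate, ball top 64 mm above it. Four more like it follow every 72 deg round the dial.
- ram (a point): Point on the ram's axis at the height of the dial's plate top, 85 mm from the dial's axis; the loaded nest must end up centred here.
- spare: Short spare bearing housing, plain aluminium, 0.2 kg: foot 76 x 34 x 16 mm (long along x) with a square boss 36 mm (x) by 30 mm (y) rising from its middle to 46 mm, bore in the top. Origin at the centre of the underside, z up. Lies on the green mat (280 x 200 x 3 mm). It may go into the nest either way round.
- long_housing: Look-alike, same section and boss but a foot 116 mm long, also on the mat; too long for the nest. Leave alone. Origin at the centre of the underside.
- bush: Brass bush, 32 mm dia, 30 mm high, standing on the mat near one edge. Leave alone.
Not all that is in view belongs to the job. What is shaped like the spare but pink or turquoise is not meant.

How it is judged (in metres and radians):
On the way, in this order (a step that is already met when the one before it is completed fails the run):
1. the spare sits flat in the empty nest and is let go, the nest still away from the ram (x of spare in the frame of nest between -0.006 and 0.006 m and y of spare in the frame of nest between -0.006 and 0.006 m and z of spare in the frame of nest between -0.003 and 0.003 m and angle between spare's own z axis and vertical below 0.06 rad and horizontal distance between nest and ram above 0.05 m and contact force between the fingers and spare below 0.1 N), for 0.2 s.
2. the loaded nest stands under the ram (x of spare in the frame of nest between -0.006 and 0.006 m and y of spare in the frame of nest between -0.006 and 0.006 m and z of spare in the frame of nest between -0.003 and 0.003 m and angle between spare's own z axis and vertical below 0.06 rad and horizontal distance between nest and ram below 0.005 m), for 0.2 s.
At the end, for the whole second after the job is handed in: The spare housing lies flat in the nest that was empty (within 6 mm of the nest's centre in the plane, 3 mm in height, tilted under 0.06 rad), that nest is centred within 5 mm under the ram with the dial at rest in its detent, and nothing moves (all of step 2 and velocity of joint dial between -0.03 and 0.03 rad/s and linear speed of spare below 0.02 m/s); the robot touches nothing.
It fails at once if the longer housing or the bush is pushed more than 30 mm from its place (distance of any of long_housing, bush from where it was at the start of the episode above 0.03 m).
It fails at once if the spare is slammed into the dial or press (over 70 N) (contact force between spare and press above 70 N).
It also fails if it takes over 67 s, if anything falls off the work surface, if the arm or the gripper's body presses on something with over 40 N, if the wrist force passes 120 N, or if a joint passes its speed limit or range.

## Working session

There is one attempt and no reset: what is moved stays moved. The work goes in short steps, Python scripts to look and compute and a shell command to move; the robot and the scene stay as the last step left them, time stands still between calls to the robot, and variables do not carry over. Pictures are saved under pics/ and viewed, at most 10 in all, crops included, and the job is handed in when it is done.

```bash
mkdir -p pics; ls
cat > h.py <<'E'
import numpy as np, cv2
from cell import status,get_image,ctrl,models
def cloud(im):
    z=im["z_map"]; v,u=np.mgrid[:z.shape[0],:z.shape[1]]
    p=np.stack([(u-im["cx"])/im["fx"]*z,-(v-im["cy"])/im["fy"]*z,-z],-1)
    P=p@np.array(im["rotation"]).reshape(3,3).T+np.array(im["position"])
    P[z==0]=np.nan
    return P
def save(im,n): cv2.imwrite("pics/"+n,im["color"][:,:,::-1])
E
python3 - <<'E'
from h import *
s=status.read_state(); print({k:s[k] for k in("clock","eef_pos","tool_rot","width","force")})
for n in("top","scene"):
    im=get_image(n); save(im,n+"0.png"); np.savez(n+"0.npz",P=cloud(im),c=im["color"])
    print(n,im["position"],np.round(im["rotation"],3).tolist(),im["fx"],[k for k in im])
    for k in("spare","long_housing","bush","press","peg","nest","hub"):
        print(k,[(np.round(b["rect"]).astype(int).tolist(),round(b["score"],2)) for b in models.boxes_of(im,k)][:8])
E
```

```text
pics
{'clock': 0.0, 'eef_pos': array([182.41569566, 623.15585349, 200.19245216]), 'tool_rot': array([-3.13967892e+00,  1.24575151e-05,  2.85674633e+00]), 'width': 85.46077207046487, 'force': array([-0.6072854 ,  0.28339172,  0.19395607])}Traceback (most recent call last):
  File "<stdin>", line 4, in <module>
  File "h.py", line 6, in cloud
    P=p@np.array(im["rotation"]).reshape(3,3).T+np.array(im["position"])
        ~~~~~~~~~~~~~~~~~~~~~~~~~~~~~~~~^^^^^
ValueError: cannot reshape array of size 3 into shape (3,3)
```

```bash
sed -i 's/^import numpy.*/&\nfrom scipy.spatial.transform import Rotation as Ro/; s/p@np.array(im\["rotation"\]).reshape(3,3).T/p@Ro.from_euler("xyz",im["rotation"]).as_matrix().T/' h.py
python3 - <<'E'
from h import *
for n in("top","scene"):
    im=get_image(n); save(im,n+"0.png"); np.savez(n+"0.npz",P=cloud(im),c=im["color"])
    print(n,im["position"],np.round(im["rotation"],3).tolist(),im["fx"],[k for k in im])
    for k in("spare","long_housing","bush","press","peg","nest","hub"):
        print(k,[(np.round(b["rect"]).astype(int).tolist(),round(b["score"],2)) for b in models.boxes_of(im,k)][:8])
E
```

```text
top [ 284.50683309  139.94206028 1291.47183923] [0.193, 0.02, -1.584] 423.37519505965736 ['color', 'z_map', 'fx', 'fy', 'cx', 'cy', 'position', 'rotation', 'shot']
spare [([186, 200, 199, 226], 0.75), ([161, 255, 184, 272], 0.74), ([117, 244, 143, 270], 0.6)]
long_housing [([188, 144, 210, 182], 0.97)]
bush [([188, 143, 213, 180], 0.31)]
press [([294, 124, 512, 223], 0.74)]
peg []
nest [([296, 125, 392, 222], 0.59)]
hub [([296, 126, 394, 223], 0.74)]
scene [ 834.70662981 -345.10098971  881.53048177] [0.68, -0.014, 0.603] 396.6085183897679 ['color', 'z_map', 'fx', 'fy', 'cx', 'cy', 'position', 'rotation', 'shot']
spare [([263, 109, 280, 130], 0.8), ([264, 161, 292, 183], 0.74), ([235, 128, 257, 146], 0.64)]
long_housing [([303, 181, 341, 220], 0.56)]
bush [([270, 194, 286, 209], 0.57)]
press [([70, 243, 274, 383], 0.74)]
peg [([134, 243, 273, 374], 0.59)]
nest [([137, 242, 275, 375], 0.92)]
hub [([132, 240, 274, 376], 0.98)]
```

View pics/top0.png

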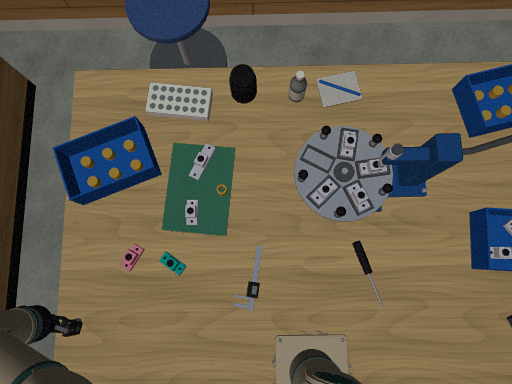

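View pics/scene0.png

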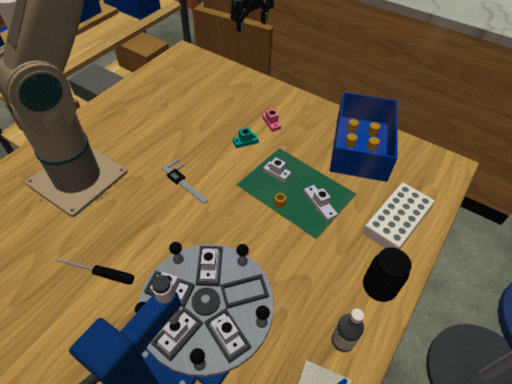

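```bash
cat > m.py <<'E'
from h import *
def rep(n,box,zlo,zhi,P):
    l,t,r,b=box; Q=P[t:b,l:r].reshape(-1,3); Q=Q[np.isfinite(Q).all(1)]
    Q=Q[(Q[:,2]>zlo)&(Q[:,2]<zhi)]
    (c,w,a)=cv2.minAreaRect(Q[:,:2].astype(np.float32))
    print(n,len(Q),"med z",np.median(Q[:,2]).round(1),"mean",Q.mean(0).round(1),"rect",np.round(c,1),np.round(w,1),round(a,1))
    return Q
E
python3 - <<'E'
from m import *
T=np.load("top0.npz")["P"]; S=np.load("scene0.npz")["P"]
rep("spareT foot",(182,196,203,230),10,60,T); rep("spareT boss",(182,196,203,230),38,60,T)
rep("spareS foot",(260,150,296,187),10,60,S); rep("spareS boss",(260,150,296,187),38,60,S)
rep("longT",(186,140,215,183),10,60,T); rep("longS",(298,178,343,223),10,60,S)
rep("bushT",(214,182,230,198),10,60,T); rep("bushS",(268,186,292,212),10,60,S)
rep("dialT",(290,120,400,225),65,82,T); rep("dialS",(130,238,280,380),65,82,S)
# all above-plate blobs on dial in world grid
from scipy import ndimage as nd
for nm,P,box in(("T",T,(290,115,415,230)),("S",S,(120,225,290,384))):
    l,t,r,b=box;Q=P[t:b,l:r]
    for lo,hi in((84,89),(92,98),(117,125),(128,145),(155,300)):
        L,k=nd.label((Q[...,2]>lo)&(Q[...,2]<hi),np.ones((3,3)))
        for i in range(1,k+1):
            q=Q[L==i]
            if len(q)>7: print(nm,lo,hi,len(q),q.mean(0).round(1),"max",q[:,2].max().round(1))
E
```

```text
spareT foot 307 med z 23.4 mean [462.1 346.7  31.4] rect [464.9 347.9] [33.1 74.8] 89.3
spareT boss 133 med z 47.8 mean [464.6 348.2  47.5] rect [464.1 348.5] [30.7 35.1] 89.8
spareS foot 357 med z 26.5 mean [468.2 339.6  31. ] rect [464.8 343.3] [78.  36.4] 1.0
spareS boss 136 med z 48.0 mean [465.7 342.7  47.1] rect [464.1 345. ] [37.2 33.4] 0.0
longT 440 med z 19.4 mean [621.2 318.8  26.5] rect [622.2 320.5] [ 35.6 121.5] 63.4
longS 557 med z 20.0 mean [628.  309.8  27.6] rect [623.2 316.2] [ 37.2 118.3] 62.0
bushT 71 med z 29.8 mean [531.  257.   28.6] rect [531.8 257.2] [31.2 29.7] 19.2
bushS 134 med z 27.5 mean [532.8 251.3  25.7] rect [531.8 253.1] [30.8 31.5] 6.5
dialT 4440 med z 73.8 mean [564.5 -95.8  73.9] rect [ 567.5 -104.6] [287.3 286. ] 18.5
dialS 6979 med z 75.6 mean [ 595.9 -106.2   75.7] rect [ 570.9 -104.5] [279.3 288.7] 53.8
T 84 89 103 [ 660.2 -111.4   86.4] max 89.0
T 84 89 10 [ 665.4 -148.1   86.6] max 88.6
T 84 89 10 [ 642.8 -143.2   86.5] max 88.6
T 84 89 31 [630.7 -38.6  86.3] max 88.4
T 84 89 45 [ 614.2 -124.4   86.4] max 88.6
T 84 89 9 [612.5  16.5  86.2] 
[... 1925 characters left out ...]
1.  -150.7   93.3] max 97.3
S 92 98 11 [ 575.4 -210.1   94.9] max 97.9
S 92 98 9 [ 566.8 -217.1   92.7] max 93.4
S 92 98 12 [ 574.9 -227.4   93.2] max 95.3
S 117 125 214 [522.4 -38.4 121.4] max 124.8
S 117 125 9 [577.6   5.4 122.6] max 124.8
S 117 125 83 [ 488.8 -121.6  121.4] max 124.4
S 117 125 296 [ 647.7 -139.5  121.5] max 124.5
S 117 125 244 [ 566.7 -196.   121.5] max 124.8
S 128 145 109 [453.9 -65.9 134.9] max 142.0
S 128 145 109 [576.2  13.6 135. ] max 141.3
S 128 145 64 [ 485.8 -206.8  136.6] max 141.3
S 128 145 145 [689.9 -78.3 135.3] max 141.2
S 128 145 183 [ 637.7 -214.4  135.2] max 141.1
S 128 145 17 [ 603.  -289.8  137.8] max 144.0
S 155 300 2695 [ 584.6 -252.3  255.5] max 300.0
```

```bash
cat > d.py <<'E'
from h import *
from scipy import ndimage as nd
from scipy.optimize import least_squares
C=np.array([568.5,-104.5])
def dial(im):
    P=cloud(im); m=(P[...,2]>128)&(P[...,2]<142)&(abs(np.hypot(P[...,0]-C[0],P[...,1]-C[1])-125)<22)
    L,k=nd.label(m,np.ones((3,3))); out=[]
    for i in range(1,k+1):
        q=P[L==i]
        if len(q)<30: continue
        f=least_squares(lambda c:np.linalg.norm(q-c,axis=1)-14,np.r_[q.mean(0)[:2],125],loss="soft_l1",f_scale=1).x
        out.append(f)
    out=np.array(out)
    a=np.degrees(np.arctan2(out[:,1]-C[1],out[:,0]-C[0]))
    return out,a
E
python3 - <<'E'
from d import *
for n in("top","scene","top","scene"):
    im=get_image(n); save(im,n+"1.png"); np.savez(n+"1.npz",P=cloud(im),c=im["color"])
    o,a=dial(im); print(n,status.read_state()["clock"],o.round(1).tolist(),a.round(1),(a%72).round(1))
    f=least_squares(lambda c:np.hypot(o[:,0]-c[0],o[:,1]-c[1])-125,C).x; print("centre",f.round(1))
im=np.load("top1.npz"); P=im["P"]
q=P[(P[...,2]>140)&(P[...,2]<330)&(abs(P[...,0]-570)<150)&(P[...,1]<-120)&(P[...,1]>-420)]
for lo,hi in((140,200),(200,240),(240,262),(262,300),(300,330)):
    k=q[(q[:,2]>lo)&(q[:,2]<hi)]
    if len(k)>5: print(lo,hi,len(k),k.min(0).round(0),k.max(0).round(0),k.mean(0).round(1))
S=np.load("scene1.npz")["P"]
q=S[(S[...,2]>140)&(S[...,2]<345)&(abs(S[...,0]-570)<150)&(S[...,1]<-120)&(S[...,1]>-420)]
for lo,hi in((140,200),(200,240),(240,262),(262,300),(300,345)):
    k=q[(q[:,2]>lo)&(q[:,2]<hi)]
    if len(k)>5: print("S",lo,hi,len(k),k.min(0).round(0),k.max(0).round(0),k.mean(0).round(1),cv2.minAreaRect(k[:,:2].astype(np.float32)))
cv2.imwrite("pics/c1.png",cv2.resize(cv2.imread("pics/top1.png")[100:240,150:470],None,fx=2.4,fy=2.4,interpolation=cv2.INTER_CUBIC))
E
```

```text
top 0.9 [[686.4, -66.9, 123.9], [642.2, -207.2, 123.6], [567.2, 19.0, 124.0], [494.6, -207.5, 124.2], [449.9, -68.3, 123.7]] [  17.7  -54.3   90.6 -125.7  163. ] [17.7 17.7 18.6 18.3 19. ]
centre [ 568.3 -106.4]
scene 0.95 [[567.0, 16.9, 125.4], [448.8, -70.5, 125.6], [686.3, -69.1, 125.6], [641.6, -209.0, 125.6]] [ 90.7 164.2  16.7 -55. ] [18.7 20.2 16.7 17. ]
centre [ 567.8 -108.2]
top 1.0 [[686.5, -66.4, 124.0], [642.3, -206.3, 123.3], [567.3, 19.4, 123.2], [495.8, -206.9, 123.5], [449.1, -67.4, 123.2]] [  17.9  -54.1   90.5 -125.4  162.7] [17.9 17.9 18.5 18.6 18.7]
centre [ 568.2 -105.5]
scene 1.05 [[567.1, 16.6, 125.2], [448.8, -70.3, 125.3], [686.3, -69.1, 125.5], [641.6, -208.9, 125.7]] [ 90.6 164.1  16.7 -55. ] [18.6 20.1 16.7 17. ]
centre [ 567.7 -108.3]
140 200 219 [ 533. -336.  140.] [ 575. -178.  200.] [ 543.8 -284.3  169.5]
200 240 243 [ 533. -341.  200.] [ 603. -174.  240.] [ 548.1 -255.   223.9]
240 262 198 [ 533. -335.  240.] [ 602. -174.  262.] [ 552.9 -245.   251.3]
262 300 855 [ 533. -390.  262.] [ 601. -175.  300.] [ 562.7 -264.7  275.7]
300 330 1008 [ 533. -402. 
[... 242 characters left out ...]
539. -343.  200.] [ 605. -180.  240.] [ 594.1 -262.4  225.8] ((588.8078002929688, -268.7701416015625), (169.3572540283203, 56.99995803833008), 74.79452514648438)
S 240 262 477 [ 544. -348.  240.] [ 605. -180.  262.] [ 591.8 -257.6  251.3] ((591.0264892578125, -268.0285339355469), (167.9948272705078, 55.054420471191406), 76.1042251586914)
S 262 300 1846 [ 540. -361.  262.] [ 605. -178.  300.] [ 579.5 -258.7  274.3] ((578.6163330078125, -270.20343017578125), (183.6612548828125, 63.352447509765625), 84.93867492675781)
S 300 345 2747 [ 535. -343.  300.] [ 605. -179.  324.] [ 574.  -300.5  318.2] ((569.69775390625, -261.1023864746094), (69.60030364990234, 163.29293823242188), 0.25000277161598206)
```

View pics/c1.png

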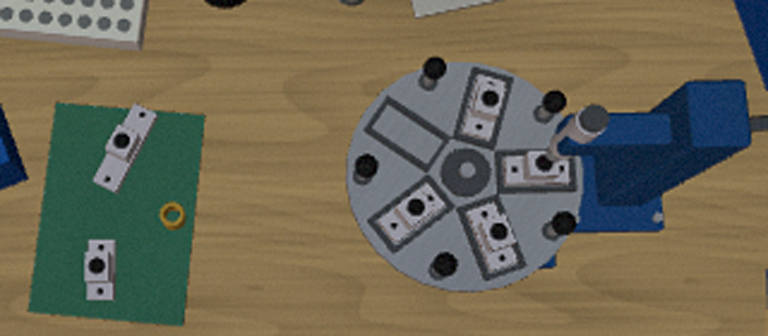

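The dial was hung up and has since dropped into a detent. The empty nest now points at about 54° (top-view pixel ~(318,157)), the ram is at −90°, and the spare is at (191,212) with its length along world x. I'm moving above the spare.

```bash
python3 -m handwheel '[{"delta_pos":[2,-2,0],"yaw":0.028},{"delta_pos":[2,-2,0],"yaw":0.028},{"delta_pos":[2,-2,0],"yaw":0.028},{"delta_pos":[2,-2,0],"yaw":0.028},{"delta_pos":[2,-2,0],"yaw":0.028},{"delta_pos":[2,-2,0],"yaw":0.028},{"delta_pos":[2,-2,0],"yaw":0.028},{"delta_pos":[2,-2,0],"yaw":0.028},{"delta_pos":[2,-2,0],"yaw":0.028},{"delta_pos":[2,-2,0],"yaw":0.028}]' 1
python3 -m handwheel '[{"delta_pos":[2,-2,-1.5],"yaw":0},{"delta_pos":[2,-2,-1.5],"yaw":0},{"delta_pos":[2,-2,-1.5],"yaw":0},{"delta_pos":[2,-1.5,-1.5],"yaw":0},{"delta_pos":[0,0,-1],"yaw":0},{"delta_pos":[0,0,0],"yaw":0}]' 0.2
```

```text
clock: 1.88
eef_pos: [383.5, 422.8, 201.3]
tool_rot: [3.141, 0.0, 3.138]
force: [-0.1, -0.6, -0.7]
width: 85.7
gripper_force: 0.0
clock: 2.38
eef_pos: [462.8, 346.3, 129.0]
tool_rot: [-3.139, -0.003, 3.133]
force: [-1.5, 0.6, -0.7]
width: 51.3
gripper_force: 0.0
```

```bash
python3 -m handwheel '[{"delta_pos":[0.15,0,-2],"yaw":0.005},{"delta_pos":[0,0,-2],"yaw":0},{"delta_pos":[0,0,-2],"yaw":0},{"delta_pos":[0,0,-2],"yaw":0},{"delta_pos":[0,0,-1.2],"yaw":0},{"delta_pos":[0,0,-0.8],"yaw":0},{"delta_pos":[0,0,0],"yaw":0},{"delta_pos":[0,0,0],"yaw":0}]'
python3 -m handwheel '[{"delta_pos":[0,0,0]},{"delta_pos":[0,0,0]},{"delta_pos":[0,0,0]},{"delta_pos":[0,0,0]},{"delta_pos":[0,0,0]},{"delta_pos":[0,0,0]},{"delta_pos":[0,0,0]},{"delta_pos":[0,0,0]}]' -1
```

```text
clock: 3.05
eef_pos: [464.1, 349.6, 31.6]
tool_rot: [3.141, 0.0, -3.141]
force: [0.9, -0.5, 0.3]
width: 50.9
gripper_force: 0.0schema error: expected keys delta_pos, yaw
```

```bash
python3 -m handwheel '[{"delta_pos":[0,-0.2,-0.3],"yaw":0},{"delta_pos":[0,0,-0.3],"yaw":0},{"delta_pos":[0,0,0],"yaw":0}]'
python3 -m handwheel '[{"delta_pos":[0,0,0],"yaw":0},{"delta_pos":[0,0,0],"yaw":0},{"delta_pos":[0,0,0],"yaw":0},{"delta_pos":[0,0,0],"yaw":0},{"delta_pos":[0,0,0],"yaw":0},{"delta_pos":[0,0,0],"yaw":0},{"delta_pos":[0,0,0],"yaw":0},{"delta_pos":[0,0,0],"yaw":0}]' -1
```

```text
clock: 3.3
eef_pos: [464.3, 346.7, 25.4]
tool_rot: [3.141, 0.0, 3.141]
force: [-0.4, 0.6, 0.3]
width: 51.2
gripper_force: 0.0
clock: 3.97
eef_pos: [464.1, 346.8, 25.1]
tool_rot: [3.142, -0.0, -3.141]
force: [0.0, -0.1, -0.8]
width: 0.2
gripper_force: 0.0
```

Run:
```python
from h import *
a=get_image("scene"); t=get_image("top")
A=a["color"][80:240,160:360,::-1]; B=t["color"][130:290,120:320,::-1]
cv2.imwrite("pics/g1.png",cv2.resize(np.hstack([A,B]),None,fx=2,fy=2,interpolation=cv2.INTER_CUBIC))
np.savez("g.npz",P=cloud(t),S=cloud(a))
```

```text
(no output)
```

View pics/g1.png

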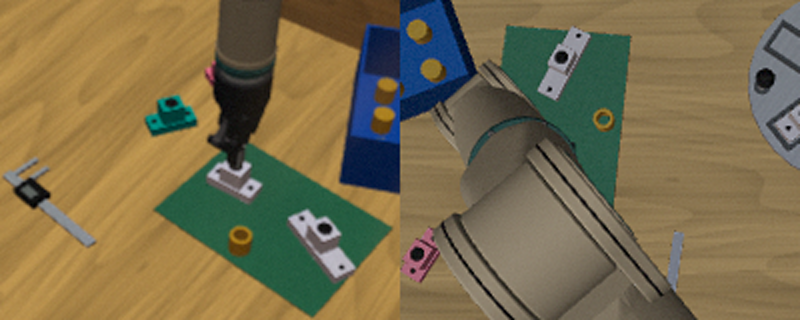

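Run:
```python
from m import *
S=np.load("g.npz")["S"]
Q=S[140:190,255:300].reshape(-1,3)
for lo,hi in((12,24),(24,40),(40,55),(55,65),(65,80),(80,100),(100,140)):
    q=Q[(Q[:,2]>lo)&(Q[:,2]<hi)]; print(lo,hi,len(q),q.min(0).round(0),q.max(0).round(0),q.mean(0).round(1))
rep("foot",(255,150,300,190),10,24,S)
```

```text
12 24 162 [342. 326.  12.] [503. 423.  24.] [468.2 341.7  18.4]
24 40 59 [446. 328.  24.] [483. 359.  40.] [468.  335.2  31.5]
40 55 94 [446. 329.  40.] [484. 361.  52.] [468.1 339.7  47.3]
55 65 8 [465. 333.  56.] [475. 344.  65.] [470.8 338.3  61.4]
65 80 32 [457. 329.  65.] [475. 348.  80.] [468.2 336.2  72.5]
80 100 22 [464. 327.  81.] [476. 352.  98.] [471.8 338.1  86.9]
100 140 142 [455. 289. 100.] [481. 384. 140.] [473.6 332.5 120.7]
foot 170 med z 18.6 mean [470.6 339.1  18. ] rect [464.2 344.8] [76.9 37.6] 0.4
```

Run:
```python
from h import *
a=get_image("scene"); s=status.read_state(); print({k:np.round(v,3) for k,v in s.items()})
A=a["color"][90:195,225:325,::-1]
cv2.imwrite("pics/g2.png",cv2.resize(A,None,fx=5.5,fy=5.5,interpolation=cv2.INTER_CUBIC))
S=cloud(a)
for r in range(140,178,2): print(r,[("%d,%d,%d"%tuple(p) if np.isfinite(p).all() else "-") for p in S[r,264:292:3]])
```

```text
{'clock': np.float64(4.117), 'qpos': array([-0.671,  0.771, -0.031,  1.852,  0.044,  0.519,  0.84 ]), 'qd': array([ 0.001,  0.   ,  0.   ,  0.001, -0.001, -0.001, -0.001]), 'tau': array([ 2.0000e-03, -5.5309e+01,  3.5400e-01, -1.1446e+01,  6.0000e-03,
        2.0000e-03, -0.0000e+00]), 'eef_pos': array([464.088, 346.86 ,  25.107]), 'tool_rot': array([ 3.142, -0.   , -3.141]), 'force': array([-0.179, -0.058,  0.124]), 'torque': array([ 0.035, -0.009,  0.003]), 'gripper_force': np.float64(0.0), 'width': np.float64(0.233)}
140 ['356,444,2', '364,450,2', '458,306,165', '466,308,168', '473,310,171', '474,325,159', '480,330,159', '479,350,143', '475,376,120', '426,495,0']
142 ['360,438,0', '368,444,0', '460,303,162', '469,304,166', '474,309,165', '473,327,151', '482,327,156', '479,350,135', '474,379,110', '431,486,2']
144 ['365,431,0', '373,435,1', '462,300,158', '470,301,162', '474,311,156', '473,329,141', '480,333,142', '480,349,130', '427,475,0', '434,482,-1']
146 ['370,424,0', '377,430,0', '465,296,155', '462,316,138', '473,313,147', '475,327,137', '480,333,135', '474,363,107', '432,46
[... 1457 characters left out ...]
0,330,18', '438,335,19', '452,328,34', '460,331,37', '471,329,45', '479,332,48', '482,345,38', '473,381,1', '482,384,3', '489,390,2']
170 ['431,330,10', '442,328,19', '451,330,23', '461,330,30', '471,330,36', '480,332,40', '481,347,27', '486,357,21', '486,377,3', '493,382,4']
172 ['431,330,2', '443,328,11', '453,328,18', '461,332,19', '472,330,28', '481,330,34', '481,348,18', '490,351,21', '496,357,19', '497,376,2']
174 ['435,324,1', '443,328,3', '452,330,7', '464,327,17', '470,333,16', '481,331,25', '485,342,17', '494,344,21', '500,352,17', '502,368,4']
176 ['440,317,2', '448,321,3', '455,326,3', '464,327,8', '474,327,15', '483,328,20', '490,334,19', '496,341,16', '501,351,11', '505,363,2']
```

View pics/g2.png

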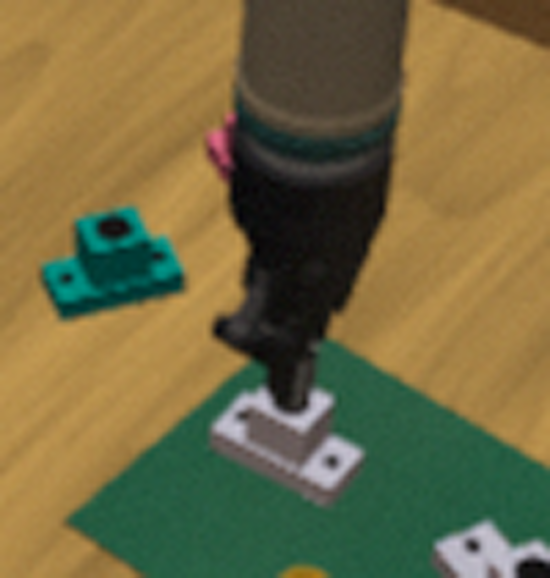

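```bash
python3 -m handwheel '[{"delta_pos":[0,0,2],"yaw":0},{"delta_pos":[0,0,2],"yaw":0},{"delta_pos":[0,0,2],"yaw":0},{"delta_pos":[0,0,2],"yaw":0},{"delta_pos":[0,0,0],"yaw":0},{"delta_pos":[0,0,0],"yaw":0}]'
python3 - <<'E'
from h import *
a=get_image("scene"); S=cloud(a)
A=a["color"][90:195,225:325,::-1]
cv2.imwrite("pics/g3.png",cv2.resize(A,None,fx=5.5,fy=5.5,interpolation=cv2.INTER_CUBIC))
m=(abs(S[...,0]-466)<25)&(abs(S[...,1]-345)<25)&(S[...,2]>55)
Q=S[m]
for lo in range(55,150,6):
    q=Q[(Q[:,2]>=lo)&(Q[:,2]<lo+6)]
    if len(q): print(lo,len(q),q.min(0).round(0),q.max(0).round(0))
print(np.argwhere(m).max(0))
E
```

```text
clock: 4.62
eef_pos: [464.8, 347.3, 106.1]
tool_rot: [3.14, 0.002, -3.141]
force: [0.5, 0.1, -0.4]
width: 0.2
gripper_force: 0.0
133 1 [471. 339. 136.] [471. 339. 136.]
139 9 [461. 334. 142.] [474. 348. 145.]
145 15 [459. 331. 146.] [475. 354. 151.]
[143 294]
```

View pics/g3.png

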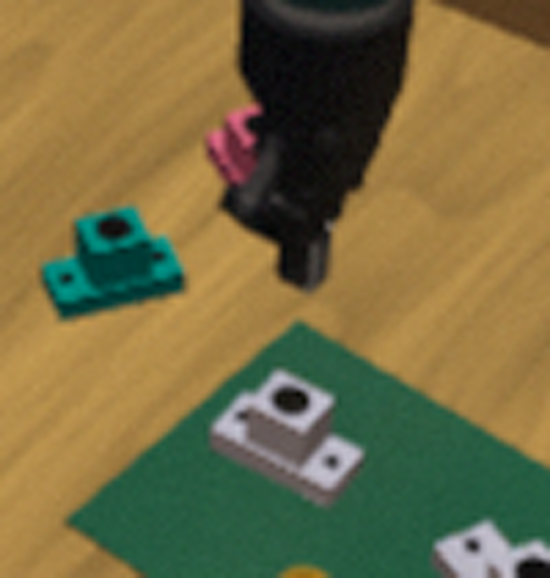

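The image shows the real fingertip at z≈137 while the state reports 106. The fingers end about 31 mm above the reported TCP, so they shut above the boss. I'm reopening them and going that much lower, watching the force.

```bash
python3 -m handwheel '[{"delta_pos":[0,0,0],"yaw":0},{"delta_pos":[0,0,0],"yaw":0},{"delta_pos":[0,0,0],"yaw":0},{"delta_pos":[0,0,0],"yaw":0},{"delta_pos":[0,0,-2],"yaw":0},{"delta_pos":[0,0,-2],"yaw":0},{"delta_pos":[0,0,-2],"yaw":0},{"delta_pos":[0,0,-2],"yaw":0},{"delta_pos":[0,0,-1],"yaw":0},{"delta_pos":[0,0,0],"yaw":0}]' 0.2
python3 -m handwheel '[{"delta_pos":[0,0,-0.5],"yaw":0},{"delta_pos":[0,0,-0.5],"yaw":0},{"delta_pos":[0,0,-0.5],"yaw":0},{"delta_pos":[0,0,0],"yaw":0}]'
python3 -m handwheel '[{"delta_pos":[0,0,-0.3],"yaw":0},{"delta_pos":[0,0,-0.3],"yaw":0},{"delta_pos":[0,0,0],"yaw":0}]'
python3 -m handwheel '[{"delta_pos":[0,0,0],"yaw":0},{"delta_pos":[0,0,0],"yaw":0},{"delta_pos":[0,0,0],"yaw":0},{"delta_pos":[0,0,0],"yaw":0},{"delta_pos":[0,0,0],"yaw":0},{"delta_pos":[0,0,0],"yaw":0},{"delta_pos":[0,0,0],"yaw":0},{"delta_pos":[0,0,0],"yaw":0}]' -1
```

```text
clock: 5.5
eef_pos: [462.5, 345.6, 12.7]
tool_rot: [-3.139, -0.004, -3.141]
force: [-0.2, -0.2, 0.1]
width: 51.3
gripper_force: 0.0
clock: 5.83
eef_pos: [464.0, 346.8, -0.1]
tool_rot: [-3.141, -0.0, -3.141]
force: [-0.3, 0.0, -0.4]
width: 51.3
gripper_force: 0.0
clock: 6.08
eef_pos: [463.9, 346.7, -6.2]
tool_rot: [-3.141, -0.0, -3.141]
force: [-0.8, -0.3, 0.2]
width: 51.2
gripper_force: 0.0
clock: 6.75
eef_pos: [464.4, 347.2, -5.5]
tool_rot: [3.141, 0.001, -3.141]
force: [-0.4, 0.6, 6.3]
width: 29.2
gripper_force: 60.6
```

```bash
python3 -m handwheel '[{"delta_pos":[0,0,0.5],"yaw":0},{"delta_pos":[0,0,1],"yaw":0},{"delta_pos":[0,0,2],"yaw":0},{"delta_pos":[0,0,2],"yaw":0},{"delta_pos":[0,0,2],"yaw":0},{"delta_pos":[0,0,2],"yaw":0},{"delta_pos":[0,0,2],"yaw":0},{"delta_pos":[0,0,2],"yaw":0},{"delta_pos":[0,0,1.2],"yaw":0},{"delta_pos":[0,0,0],"yaw":0}]'
python3 -m handwheel '[{"delta_pos":[0.7,-1.8,0],"yaw":-0.1},{"delta_pos":[0.7,-1.8,0],"yaw":-0.1},{"delta_pos":[0.7,-1.8,0],"yaw":-0.1},{"delta_pos":[0.7,-1.8,0],"yaw":-0.1},{"delta_pos":[0.7,-1.8,0],"yaw":-0.1},{"delta_pos":[0.7,-1.8,0],"yaw":-0.1},{"delta_pos":[0.7,-1.8,0],"yaw":-0.1},{"delta_pos":[0.7,-1.8,0],"yaw":-0.1},{"delta_pos":[0.7,-1.8,0],"yaw":-0.1},{"delta_pos":[0.7,-1.8,0],"yaw":-0.1}]'
python3 -m handwheel '[{"delta_pos":[0.7,-1.8,0],"yaw":-0.1},{"delta_pos":[0.7,-1.8,0],"yaw":-0.1},{"delta_pos":[0.7,-1.8,0],"yaw":-0.1},{"delta_pos":[0.7,-1.8,0],"yaw":-0.1},{"delta_pos":[0.7,-1.8,0],"yaw":-0.1},{"delta_pos":[0.7,-1.8,0],"yaw":-0.1},{"delta_pos":[0.7,-1.8,0],"yaw":-0.1},{"delta_pos":[0.7,-1.8,0],"yaw":-0.1},{"delta_pos":[0.7,-1.8,0],"yaw":-0.1},{"delta_pos":[0.7,-1.8,0],"yaw":-0.1}]'
python3 -m handwheel '[{"delta_pos":[0.7,-1.3,0],"yaw":-0.1},{"delta_pos":[0.7,-1.2,0],"yaw":-0.099},{"delta_pos":[0,0,0],"yaw":0},{"delta_pos":[0,0,0],"yaw":0},{"delta_pos":[0,0,0],"yaw":0}]'
python3 - <<'E'
from m import *
a=get_image("scene"); S=cloud(a); t=get_image("top"); T=cloud(t)
save(a,"h1.png")
np.savez("h1.npz",S=S,T=T)
for n,P in(("S",S),("T",T)):
  for lo,hi in((140,162),(162,172),(145,200)):
    q=P[(np.hypot(P[...,0]-618,P[...,1]+38)<60)&(P[...,2]>lo)&(P[...,2]<hi)]
    if len(q)>5: print(n,lo,hi,len(q),q.mean(0).round(1),[np.round(v,1) for v in cv2.minAreaRect(q[:,:2].astype(np.float32))])
cv2.imwrite("pics/h1c.png",cv2.resize(a["color"][190:384,110:310,::-1],None,fx=3,fy=3,interpolation=cv2.INTER_CUBIC))
E
```

```text
clock: 7.58
eef_pos: [465.5, 347.7, 144.2]
tool_rot: [3.139, 0.004, 3.141]
force: [-0.1, 0.3, -1.9]
width: 29.0
gripper_force: 59.7
clock: 8.42
eef_pos: [533.4, 165.5, 140.2]
tool_rot: [-3.14, -0.0, 2.137]
force: [0.5, 0.2, -1.3]
width: 29.3
gripper_force: 59.7
clock: 9.25
eef_pos: [603.3, -14.0, 140.1]
tool_rot: [-3.14, 0.001, 1.137]
force: [0.0, 0.3, -1.5]
width: 28.5
gripper_force: 59.7
clock: 9.67
eef_pos: [617.0, -36.8, 140.3]
tool_rot: [-3.139, 0.0, 0.946]
force: [0.0, 0.1, -2.0]
width: 28.7
gripper_force: 59.7
S 140 162 91 [624.1 -54.2 155.4] [array([625.7, -52. ]), array([80.5, 26.5]), np.float64(33.8)]
S 162 172 219 [606.7 -54.4 165.3] [array([615.9, -39. ]), array([76.1, 35.4]), np.float64(54.1)]
S 145 200 440 [612.  -54.  170.5] [array([620.1, -42.1]), array([76.4, 45. ]), np.float64(53.1)]
```

View pics/h1c.png

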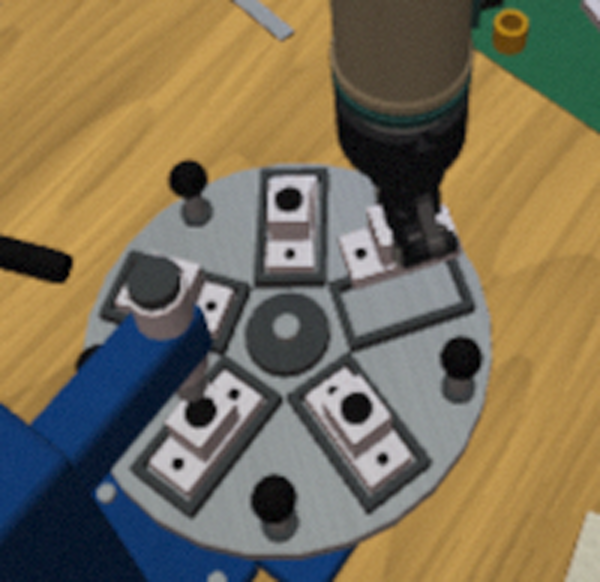

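Run:
```python
from m import *
c=np.cos(np.radians(54)); s=np.sin(np.radians(54)); R=np.array([[c,s],[-s,c]])
for n,f in(("S","scene1.npz"),("T","top1.npz")):
    P=np.load(f)["P"]
    d=(P[...,:2]-[617.5,-38.5])@R.T
    m=(abs(d[...,0])<56)&(abs(d[...,1])<34)&(P[...,2]>82.5)&(P[...,2]<92)
    q=P[m]; print(n,len(q),q[:,2].mean(),[np.round(v,1) for v in cv2.minAreaRect(q[:,:2].astype(np.float32))])
    e=d[m]; print(np.percentile(e,[2,98],axis=0).round(1), (np.percentile(e,[2,98],axis=0).mean(0)@R+[617.5,-38.5]).round(1))
    # other housings, angle fit of dial: foot tops (z 88-95)/ boss tops
    C=np.array([568,-107.])
    for k in(54+72,54+144,54+216,54+288):
        u=np.radians(k); ctr=C+85*np.array([np.cos(u),np.sin(u)])
        q=P[(np.hypot(P[...,0]-ctr[0],P[...,1]-ctr[1])<30)&(P[...,2]>117)&(P[...,2]<125)]
        if len(q)>60: print(k,ctr.round(1),[np.round(v,1) for v in cv2.minAreaRect(q[:,:2].astype(np.float32))])
P=np.load("h1.npz")["S"]; d=(P[...,:2]-[617,-37])@R.T
e=d[(abs(d[...,0])<45)&(abs(d[...,1])<30)&(P[...,2]>162)&(P[...,2]<171)]
print("spare", np.percentile(e,[2,98],axis=0).round(1), (np.percentile(e,[2,98],axis=0).mean(0)@R+[617,-37]).round(1))
```

```text
S 429 86.87072494794097 [array([614.6, -42.4]), array([102.3,  67.5]), np.float64(54.1)]
[[-52.8 -28.1]
 [ 45.4  28.3]] [615.3 -41.4]
126 [518.  -38.2] [array([518.1, -40.5]), array([28.7, 37.1]), np.float64(38.0)]
270 [ 568. -192.] [array([ 568.4, -193.4]), array([30.3, 36.4]), np.float64(0.5)]
342 [ 648.8 -133.3] [array([ 648.8, -134.3]), array([30.2, 36.8]), np.float64(72.7)]
T 199 85.99236735503295 [array([615.2, -41.5]), array([104.3,  65.5]), np.float64(53.9)]
[[-54.3 -25.7]
 [ 47.7  29.3]] [614.1 -40.1]
126 [518.  -38.2] [array([517.8, -37. ]), array([29.3, 37.2]), np.float64(35.7)]
198 [ 487.2 -133.3] [array([ 487.6, -132.2]), array([36.1, 30.2]), np.float64(20.6)]
270 [ 568. -192.] [array([ 567.6, -189.9]), array([34.8, 29.6]), np.float64(88.1)]
342 [ 648.8 -133.3] [array([ 649.2, -131.6]), array([29.8, 37.3]), np.float64(71.6)]
spare [[-39.9 -17.8]
 [ 34.7  14.6]] [616.8 -40. ]
```

```bash
python3 -m handwheel '[{"delta_pos":[0.1,-0.05,-1],"yaw":0},{"delta_pos":[0,0,-1.5],"yaw":0},{"delta_pos":[0,0,-1.5],"yaw":0},{"delta_pos":[0,0,-0.8],"yaw":0},{"delta_pos":[0,0,0],"yaw":0},{"delta_pos":[0,0,0],"yaw":0},{"delta_pos":[0,0,0],"yaw":0}]'
python3 -m handwheel '[{"delta_pos":[0,0,-0.3],"yaw":0},{"delta_pos":[0,0,-0.3],"yaw":0},{"delta_pos":[0,0,-0.3],"yaw":0},{"delta_pos":[0,0,-0.3],"yaw":0},{"delta_pos":[0,0,0],"yaw":0},{"delta_pos":[0,0,0],"yaw":0}]'
python3 - <<'E'
from m import *
a=get_image("scene"); P=cloud(a)
c=np.cos(np.radians(54.2)); s=np.sin(np.radians(54.2)); R=np.array([[c,s],[-s,c]]); d=(P[...,:2]-[618.2,-39.8])@R.T
z=status.read_state()["eef_pos"]; print(z)
h=z[2]+8.5+16
m=(abs(d[...,0])<45)&(abs(d[...,1])<30)&(abs(P[...,2]-h)<4); e=d[m]; print(h,np.percentile(e,[2,98],axis=0).round(1))
cv2.imwrite("pics/k1.png",cv2.resize(a["color"][230:350,190:310,::-1],None,fx=5,fy=5,interpolation=cv2.INTER_CUBIC))
E
```

```text
clock: 10.35
eef_pos: [619.6, -38.8, 93.7]
tool_rot: [3.141, -0.0, 0.943]
force: [0.8, -0.5, -1.7]
width: 28.9
gripper_force: 59.7
clock: 10.85
eef_pos: [618.9, -38.7, 80.9]
tool_rot: [-3.141, 0.0, 0.943]
force: [0.3, 0.4, -1.4]
width: 28.7
gripper_force: 59.7
[619.0892279  -38.70523967  81.03532025]
105.53532024882148 [[-38.9 -17.8]
 [ 35.8  15.1]]
```

View pics/k1.png

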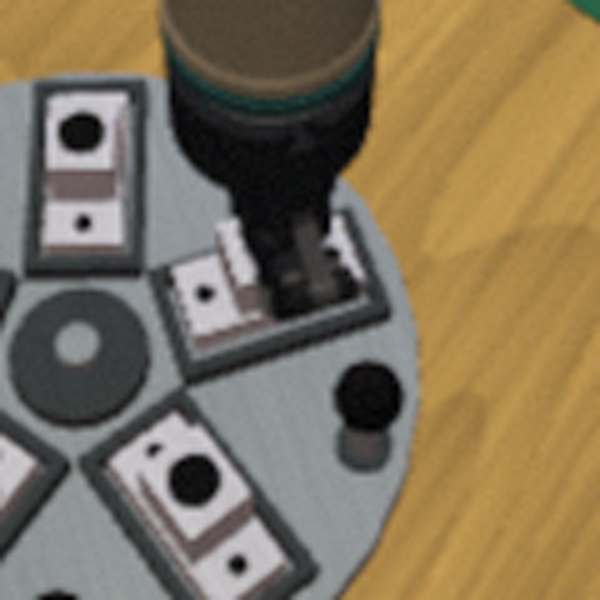

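```bash
python3 -m handwheel '[{"delta_pos":[0,0.08,0],"yaw":0},{"delta_pos":[0,0,-0.2],"yaw":0},{"delta_pos":[0,0,-0.2],"yaw":0},{"delta_pos":[0,0,-0.2],"yaw":0},{"delta_pos":[0,0,0],"yaw":0},{"delta_pos":[0,0,0],"yaw":0}]'
python3 -m handwheel '[{"delta_pos":[0,0,-0.2],"yaw":0},{"delta_pos":[0,0,-0.2],"yaw":0},{"delta_pos":[0,0,-0.1],"yaw":0},{"delta_pos":[0,0,-0.1],"yaw":0},{"delta_pos":[0,0,0],"yaw":0},{"delta_pos":[0,0,0],"yaw":0}]'
```

```text
clock: 11.4
eef_pos: [618.9, -37.9, 74.9]
tool_rot: [-3.141, 0.0, 0.943]
force: [-0.0, 0.8, -1.5]
width: 28.8
gripper_force: 59.7
clock: 11.9
eef_pos: [619.1, -37.9, 69.0]
tool_rot: [-3.142, 0.0, 0.943]
force: [0.4, -0.1, -1.2]
width: 28.7
gripper_force: 59.7
```

Inside the frame with no side force; now down to the floor in 1 mm steps.

```bash
python3 -m handwheel '[{"delta_pos":[0,0,-0.1],"yaw":0},{"delta_pos":[0,0,-0.1],"yaw":0},{"delta_pos":[0,0,0],"yaw":0},{"delta_pos":[0,0,0],"yaw":0}]'
python3 -m handwheel '[{"delta_pos":[0,0,-0.05],"yaw":0},{"delta_pos":[0,0,0],"yaw":0},{"delta_pos":[0,0,0],"yaw":0}]'
```

```text
clock: 12.23
eef_pos: [619.0, -37.9, 67.0]
tool_rot: [-3.141, 0.0, 0.943]
force: [1.0, -1.4, -2.1]
width: 29.2
gripper_force: 59.7
clock: 12.48
eef_pos: [619.1, -37.8, 66.6]
tool_rot: [3.142, -0.0, 0.943]
force: [-0.7, 0.5, -1.5]
width: 28.8
gripper_force: 59.7
```

```bash
python3 -m handwheel '[{"delta_pos":[0,0,-0.05],"yaw":0},{"delta_pos":[0,0,0],"yaw":0},{"delta_pos":[0,0,0],"yaw":0}]'
python3 -m handwheel '[{"delta_pos":[0,0,-0.05],"yaw":0},{"delta_pos":[0,0,0],"yaw":0},{"delta_pos":[0,0,0],"yaw":0}]'
python3 -m handwheel '[{"delta_pos":[0,0,-0.05],"yaw":0},{"delta_pos":[0,0,0],"yaw":0},{"delta_pos":[0,0,0],"yaw":0}]'
```

```text
clock: 12.73
eef_pos: [619.3, -37.9, 66.5]
tool_rot: [3.141, -0.0, 0.943]
force: [0.1, 0.6, 3.2]
width: 29.1
gripper_force: 60.2
clock: 12.98
eef_pos: [619.5, -38.0, 66.5]
tool_rot: [3.141, -0.001, 0.942]
force: [-1.5, 0.6, 5.9]
width: 28.7
gripper_force: 60.8
clock: 13.23
eef_pos: [619.7, -38.2, 66.5]
tool_rot: [3.14, -0.001, 0.942]
force: [-1.1, -0.8, 9.0]
width: 29.0
gripper_force: 61.1
```

```bash
python3 -m handwheel '[{"delta_pos":[0,0,0.1],"yaw":0},{"delta_pos":[0,0,0],"yaw":0},{"delta_pos":[0,0,0],"yaw":0},{"delta_pos":[0,0,0],"yaw":0},{"delta_pos":[0,0,0],"yaw":0},{"delta_pos":[0,0,0],"yaw":0}]' 0.1
python3 -m handwheel '[{"delta_pos":[0,0,0.5],"yaw":0},{"delta_pos":[0,0,1.5],"yaw":0},{"delta_pos":[0,0,2],"yaw":0},{"delta_pos":[0,0,2],"yaw":0},{"delta_pos":[0,0,2],"yaw":0},{"delta_pos":[0,0,2],"yaw":0},{"delta_pos":[0,0,0],"yaw":0},{"delta_pos":[0,0,0],"yaw":0}]'
python3 - <<'E'
from d import *
a=get_image("scene"); P=cloud(a)
c=np.cos(np.radians(54.2)); s=np.sin(np.radians(54.2)); R=np.array([[c,s],[-s,c]]); d=(P[...,:2]-[618.2,-39.8])@R.T
for lo,hi,w in((88,95,40),(117,125,25)):
    m=(abs(d[...,0])<w)&(abs(d[...,1])<22)&(P[...,2]>lo)&(P[...,2]<hi); e=d[m]; print(len(e),P[m][:,2].mean().round(1),np.percentile(e,[2,98],axis=0).round(1),[np.round(v,1) for v in cv2.minAreaRect(e.astype(np.float32))])
print(dial(a)[1])
E
```

```text
clock: 13.73
eef_pos: [619.0, -37.8, 65.9]
tool_rot: [-3.141, 0.0, 0.943]
force: [-0.4, -0.7, 0.6]
width: 46.8
gripper_force: 0.0
clock: 14.4
eef_pos: [619.9, -38.0, 167.4]
tool_rot: [3.14, -0.002, 0.943]
force: [-0.1, -0.1, 0.1]
width: 46.9
gripper_force: 0.0
316 91.2 [[-37.5 -21.4]
 [ 36.8  17.9]] [array([ 0.5, -0.1]), array([43.5, 78. ]), np.float64(89.8)]
223 121.4 [[-18.3 -16.5]
 [ 16.1  12.9]] [array([-0.6, -1.6]), array([31.5, 35.8]), np.float64(89.7)]
[ 163.74690462   16.35654337 -125.75174183  -55.35754298]
```

```bash
python3 -m handwheel '[{"delta_pos":[-0.94,0.5,0],"yaw":0.098},{"delta_pos":[-0.94,0.5,0],"yaw":0.098},{"delta_pos":[-0.94,0.5,0],"yaw":0.098},{"delta_pos":[-0.94,0.5,0],"yaw":0.098},{"delta_pos":[-0.94,0.5,0],"yaw":0.098},{"delta_pos":[-0.94,0.5,0],"yaw":0.098},{"delta_pos":[-0.94,0.5,0],"yaw":0.098},{"delta_pos":[-0.94,0.5,0],"yaw":0.098},{"delta_pos":[-0.94,0.5,0],"yaw":0.098},{"delta_pos":[-0.94,0.5,0],"yaw":0.098}]' -1
python3 -m handwheel '[{"delta_pos":[0,0,0],"yaw":0},{"delta_pos":[0,0,0],"yaw":0},{"delta_pos":[0,0,-2],"yaw":0},{"delta_pos":[0,0,-2],"yaw":0},{"delta_pos":[0,0,-2],"yaw":0},{"delta_pos":[0,0,-1.4],"yaw":0},{"delta_pos":[0,0,-1],"yaw":0},{"delta_pos":[0,0,0],"yaw":0},{"delta_pos":[0,0,0],"yaw":0}]'
python3 - <<'E'
import numpy as np
f=np.radians(110-3.75*np.arange(21)); p=12.6*np.c_[np.cos(f),np.sin(f)]
print(np.diff(p,axis=0).round(2).tolist())
E
```

```text
clock: 15.28
eef_pos: [523.5, 12.5, 164.9]
tool_rot: [-3.139, -0.001, 1.928]
force: [0.0, 0.0, -0.7]
width: -0.1
gripper_force: 0.0
clock: 16.03
eef_pos: [525.3, 11.7, 81.7]
tool_rot: [-3.141, 0.0, 1.921]
force: [-0.1, -0.6, -0.1]
width: -0.0
gripper_force: 0.0
[[0.78, 0.26], [0.8, 0.2], [0.81, 0.15], [0.82, 0.1], [0.82, 0.04], [0.82, -0.01], [0.82, -0.06], [0.82, -0.12], [0.81, -0.17], [0.79, -0.22], [0.78, -0.27], [0.76, -0.32], [0.74, -0.37], [0.71, -0.42], [0.68, -0.47], [0.65, -0.51], [0.61, -0.55], [0.58, -0.59], [0.54, -0.63], [0.49, -0.66]]
```

```bash
python3 -m handwheel '[{"delta_pos":[0.78,0.26,0],"yaw":-0.065},{"delta_pos":[0.8,0.2,0],"yaw":-0.065},{"delta_pos":[0.81,0.15,0],"yaw":-0.065},{"delta_pos":[0.82,0.1,0],"yaw":-0.065},{"delta_pos":[0.82,0.04,0],"yaw":-0.065},{"delta_pos":[0.82,0,0],"yaw":-0.065},{"delta_pos":[0.82,-0.06,0],"yaw":-0.065},{"delta_pos":[0.82,-0.12,0],"yaw":-0.065},{"delta_pos":[0.81,-0.17,0],"yaw":-0.065},{"delta_pos":[0.79,-0.22,0],"yaw":-0.065}]'
python3 - <<'E'
from d import *
o,a=dial(get_image("scene")); print(o.round(0).tolist(),a.round(1)); print(status.read_state()["force"])
E
```

```text
clock: 16.87
eef_pos: [605.6, 13.8, 83.0]
tool_rot: [-3.14, 0.0, 1.269]
force: [-3.4, 0.4, 1.0]
width: -0.1
gripper_force: 1.2
[[484.0, -15.0, 125.0], [628.0, 1.0, 127.0], [454.0, -159.0, 126.0], [690.0, -134.0, 126.0], [581.0, -232.0, 126.0]] [ 133.5   60.5 -154.5  -13.7  -84.4]
[2.45282159 0.47204673 0.16387416]
```

```bash
python3 -m handwheel '[{"delta_pos":[0.78,-0.27,0],"yaw":-0.065},{"delta_pos":[0.76,-0.32,0],"yaw":-0.065},{"delta_pos":[0.74,-0.37,0],"yaw":-0.065},{"delta_pos":[0.71,-0.42,0],"yaw":-0.065},{"delta_pos":[0.68,-0.47,0],"yaw":-0.065},{"delta_pos":[0.65,-0.51,0],"yaw":-0.065},{"delta_pos":[0.61,-0.55,0],"yaw":-0.065},{"delta_pos":[0.58,-0.59,0],"yaw":-0.065},{"delta_pos":[0.54,-0.63,0],"yaw":-0.065},{"delta_pos":[0.49,-0.66,0],"yaw":-0.065}]'
python3 -m handwheel '[{"delta_pos":[0,0,0],"yaw":0},{"delta_pos":[0,0,0],"yaw":0},{"delta_pos":[0,0,0],"yaw":0}]'
python3 - <<'E'
from d import *
o,a=dial(get_image("scene")); print(o.round(0).tolist(),a.round(1)); print(status.read_state()["force"])
E
```

```text
clock: 17.75
eef_pos: [672.5, -33.8, 83.3]
tool_rot: [3.141, -0.002, 0.621]
force: [0.3, -0.4, -0.1]
width: -0.2
gripper_force: 0.0
clock: 18.0
eef_pos: [671.4, -33.2, 82.5]
tool_rot: [-3.141, -0.001, 0.625]
force: [-0.6, 0.1, -0.2]
width: -0.1
gripper_force: 0.0
[[451.0, -64.0, 125.0], [574.0, 17.0, 125.0], [490.0, -205.0, 126.0], [688.0, -76.0, 126.0], [636.0, -213.0, 125.0]] [ 160.8   87.3 -128.    13.5  -58.2]
[0.10221587 0.25354555 0.36197582]
```

```bash
python3 -m handwheel '[{"delta_pos":[0,0,2],"yaw":0},{"delta_pos":[0,0,2],"yaw":0},{"delta_pos":[0,0,2],"yaw":0},{"delta_pos":[0,0,2.5],"yaw":0},{"delta_pos":[0,0,0],"yaw":0}]'
python3 -m handwheel '[{"delta_pos":[-1.46,0.45,0],"yaw":0.12},{"delta_pos":[-1.46,0.45,0],"yaw":0.12},{"delta_pos":[-1.46,0.45,0],"yaw":0.12},{"delta_pos":[-1.46,0.45,0],"yaw":0.12},{"delta_pos":[-1.46,0.45,0],"yaw":0.12},{"delta_pos":[-1.46,0.45,0],"yaw":0.12},{"delta_pos":[-1.46,0.45,0],"yaw":0.12},{"delta_pos":[-1.46,0.45,0],"yaw":0.12},{"delta_pos":[-1.46,0.45,0],"yaw":0.12},{"delta_pos":[-1.46,0.45,0],"yaw":0.12}]'
python3 -m handwheel '[{"delta_pos":[0,0,0],"yaw":0.1},{"delta_pos":[0,0,0],"yaw":0},{"delta_pos":[0,0,0],"yaw":0}]'
python3 - <<'E'
from d import *
o,a=dial(get_image("scene")); print(o.round(0).tolist(),a.round(1))
E
```

```text
clock: 18.47
eef_pos: [674.2, -34.4, 172.4]
tool_rot: [3.136, -0.006, 0.625]
force: [1.2, -0.2, 1.6]
width: 0.0
gripper_force: 0.0
clock: 19.3
eef_pos: [524.3, 11.8, 167.1]
tool_rot: [3.141, -0.0, 1.831]
force: [0.2, 0.1, 0.1]
width: 0.0
gripper_force: 0.0
clock: 19.55
eef_pos: [525.6, 11.3, 167.4]
tool_rot: [3.141, -0.0, 1.921]
force: [0.2, -0.4, -0.6]
width: -0.1
gripper_force: 0.0
[[566.0, 17.0, 125.0], [448.0, -71.0, 126.0], [686.0, -67.0, 126.0], [643.0, -208.0, 126.0]] [ 91.3 164.6  17.5 -54.4]
```

The dial has advanced one detent and settled; now the second stroke.

```bash
python3 -m handwheel '[{"delta_pos":[0,0,-2],"yaw":0},{"delta_pos":[0,0,-2],"yaw":0},{"delta_pos":[0,0,-2],"yaw":0},{"delta_pos":[0,0,-1.5],"yaw":0},{"delta_pos":[0,0,-1],"yaw":0},{"delta_pos":[0,0,0],"yaw":0},{"delta_pos":[0,0,0],"yaw":0}]'
python3 -m handwheel '[{"delta_pos":[0.78,0.26,0],"yaw":-0.065},{"delta_pos":[0.8,0.2,0],"yaw":-0.065},{"delta_pos":[0.81,0.15,0],"yaw":-0.065},{"delta_pos":[0.82,0.1,0],"yaw":-0.065},{"delta_pos":[0.82,0.04,0],"yaw":-0.065},{"delta_pos":[0.82,0,0],"yaw":-0.065},{"delta_pos":[0.82,-0.06,0],"yaw":-0.065},{"delta_pos":[0.82,-0.12,0],"yaw":-0.065},{"delta_pos":[0.81,-0.17,0],"yaw":-0.065},{"delta_pos":[0.79,-0.22,0],"yaw":-0.065}]'
python3 -m handwheel '[{"delta_pos":[0.78,-0.27,0],"yaw":-0.065},{"delta_pos":[0.76,-0.32,0],"yaw":-0.065},{"delta_pos":[0.74,-0.37,0],"yaw":-0.065},{"delta_pos":[0.71,-0.42,0],"yaw":-0.065},{"delta_pos":[0.68,-0.47,0],"yaw":-0.065},{"delta_pos":[0.65,-0.51,0],"yaw":-0.065},{"delta_pos":[0.61,-0.55,0],"yaw":-0.065},{"delta_pos":[0.58,-0.59,0],"yaw":-0.065},{"delta_pos":[0.54,-0.63,0],"yaw":-0.065},{"delta_pos":[0.49,-0.66,0],"yaw":-0.065}]'
python3 -m handwheel '[{"delta_pos":[0,0,0],"yaw":0},{"delta_pos":[0,0,0],"yaw":0},{"delta_pos":[0,0,2],"yaw":0},{"delta_pos":[0,0,2],"yaw":0},{"delta_pos":[0,0,2],"yaw":0},{"delta_pos":[0,0,2.5],"yaw":0},{"delta_pos":[0,0,2],"yaw":0}]'
python3 -m handwheel '[{"delta_pos":[0,2,1],"yaw":0},{"delta_pos":[0,2,1],"yaw":0},{"delta_pos":[0,2,0],"yaw":0},{"delta_pos":[0,2,0],"yaw":0},{"delta_pos":[0,2,0],"yaw":0},{"delta_pos":[0,2,0],"yaw":0},{"delta_pos":[0,2,0],"yaw":0},{"delta_pos":[0,0,0],"yaw":0},{"delta_pos":[0,0,0],"yaw":0},{"delta_pos":[0,0,0],"yaw":0}]'
python3 - <<'E'
from d import *
for n in("scene","top"):
    im=get_image(n); o,a=dial(im); print(n,o.round(0).tolist(),a.round(1))
    if n=="scene": cv2.imwrite("pics/end.png",cv2.resize(im["color"][100:384,60:380,::-1],None,fx=2,fy=2,interpolation=cv2.INTER_CUBIC))
E
```

```text
clock: 20.18
eef_pos: [525.5, 10.8, 81.9]
tool_rot: [-3.141, 0.0, 1.922]
force: [-0.8, 0.2, 0.1]
width: 0.2
gripper_force: 0.0
clock: 21.02
eef_pos: [605.8, 12.6, 83.2]
tool_rot: [-3.14, 0.0, 1.269]
force: [-2.9, -1.9, 1.0]
width: 0.5
gripper_force: 1.2
clock: 21.85
eef_pos: [673.0, -34.9, 83.6]
tool_rot: [3.14, -0.002, 0.62]
force: [0.5, 0.4, 0.3]
width: -0.2
gripper_force: 0.0
clock: 22.43
eef_pos: [671.7, -34.2, 189.3]
tool_rot: [3.141, -0.001, 0.625]
force: [0.5, -0.2, 0.1]
width: -0.2
gripper_force: 0.0
clock: 23.27
eef_pos: [671.4, 104.4, 207.5]
tool_rot: [3.141, 0.0, 0.623]
force: [0.7, -0.2, -0.7]
width: -0.3
gripper_force: 0.0
scene [[566.0, 16.0, 125.0], [449.0, -72.0, 125.0], [686.0, -68.0, 125.0], [643.0, -208.0, 126.0]] [ 91.3 164.7  17.3 -54.4]
top [[686.0, -66.0, 124.0], [643.0, -205.0, 124.0], [566.0, 19.0, 124.0], [496.0, -208.0, 124.0], [448.0, -68.0, 124.0]] [  18.3  -53.6   91.1 -125.2  163.3]
```

View pics/end.png

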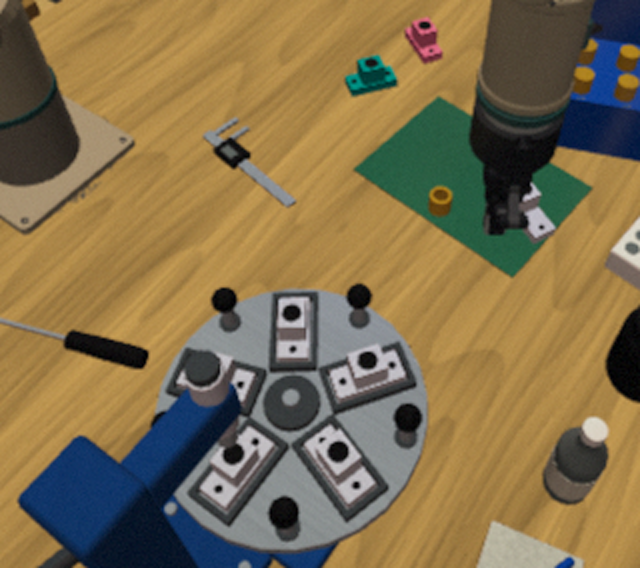

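The dial sits in its detent two places clockwise, all five nests are loaded flat, and the arm is clear.

```bash
python3 -m handwheel '[{"delta_pos":[0,0,0],"yaw":0},{"delta_pos":[0,0,0],"yaw":0},{"delta_pos":[0,0,0],"yaw":0},{"delta_pos":[0,0,0],"yaw":0},{"delta_pos":[0,0,0],"yaw":0},{"delta_pos":[0,0,0],"yaw":0}]'
python3 -c "
from d import *
print(dial(get_image('scene'))[1].round(1)); print(ctrl.finish_job())"
```

```text
clock: 23.87
eef_pos: [671.7, 104.9, 207.1]
tool_rot: [3.142, -0.0, 0.623]
force: [0.5, 0.5, 0.1]
width: 0.1
gripper_force: 0.0
[ 91.3 164.6  17.2 -54.4]
the job is handed in; nothing more can be done
None
```

The job is handed in, verdict not shown: the short spare was set flat in the empty nest, let go and turned two detents clockwise to under the ram, where the last pictures show the dial at rest; the longer housing and bush were not touched.

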